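# Hold the laser handpiece over the console's light sensor for its output check

## Task

Get the slim laser handpiece ready for its output check on the treatment console: first, with the handpiece still in the charging dock, swing the cover of the console's light sensor aside, fully open to its stop. Then lift the slim handpiece out of the dock, carry it across clear of the paper rack and finish while holding it still, nose down and upright, centred over the round sensor window with its nose about 10 mm above the glass. Never let the handpiece touch the console or its cover, do not bump the paper rack, and leave the other handpiece, the sanitiser bottle and the mouse where they are.

Things in the scene. Friction and masses are not known exactly. Their poses are not given: they have to be found in the camera images.
- handpiece: the slim cordless laser handpiece, the thing to carry: a black round wand 165 mm long, about 0.12 kg, standing nose down in one of the two dock sockets. Origin at the centre of the flat nose face (its lower end, 15 mm across); z runs up the wand's axis to its tail. Nose 18 mm in diameter up to z = 46 mm, widening to the body, 24 mm in diameter from z = 56 to 158 mm (grip it here; a thin steel band at z = 145 mm), tail at 165 mm. Its turn about its own axis does not matter
- handpiece_wide: the other handpiece, to be left in the dock: black, 140 mm long, same nose but a thicker body 38 mm in diameter (z = 60 to 128 mm). Origin at its nose face, z up its axis
- dock: white charging dock, a fixed block 62 mm (x) by 170 mm (y) by 50 mm high; origin at the centre of its underside. Two identical round sockets 21 mm in diameter and 40 mm deep in its top, 42 mm either side of the centre along its y; either may hold the slim handpiece. The noses sit loosely on the socket floors, 10 mm above the desk
- console: white treatment console, fixed, about 260 mm (x) by 300 mm (y); origin at the centre of its underside, z up, the front (flat ledge) towards its -x. The ledge is 50 mm high and runs along the whole front, from x = -125 to -30 mm; behind it a grey panel with screen and knobs slopes up to 95 mm at x = 120 mm
- window (a point): centre of the round light sensor window let into the console's ledge, at the top face of its glass, level, 54 mm above the desk: dark glass 23 mm across in a flush steel bezel 34 mm across. It lies at x = -92, y = -85 mm in the console's frame; axes as the console's
- cover_pivot (a point): upright axis on which the sensor cover swivels, fixed to the console 38 mm behind the window (towards the console's +x), point at the height of the glass; axes as the console's
- cover (a joint): swivel angle of the sensor cover in rad: 0 = shut over the window (its arm points from the pivot to the console's -x), grows as the tab swings round to the console's +y, clockwise seen from above, up to the open stop at 1.57 (arm along +y). Light friction, about 0.4 N at the tab; stays where it is left. It starts shut or slightly ajar
- cover_tab (a point): top centre of the finger tab on the cover: a bare aluminium upright tab 50 mm from the pivot axis, 16 mm long along the arm, 7 mm thick across it, rising 22 mm from 5 mm to 27 mm above the glass. The cover itself is a 3 mm aluminium disc 33 mm across at the end of a narrow arm, lying 2 to 5 mm above the glass (the pivot boss to 10 mm)
- paper_rack: grey upright desk rack with folders, fixed, 180 mm (x) by 66 mm (y), 125 mm high to the top of the folders; stands between dock and console. Origin at the centre of its underside
- sanitiser: loose white pump bottle with a blue band, 60 mm in diameter, 154 mm high, to be left alone. Origin at the centre of its underside
- mouse: loose white computer mouse, 105 by 58 by 33 mm, to be left alone. Origin at the centre of its underside
Not all that is in view belongs to the job. What is shaped like the handpiece but orange is not meant.

How it is judged:
On the way, in this order (a step that is already met when the one before it is completed fails the run):
1. the sensor cover is swung fully open while the slim handpiece still stands in the dock (value of joint cover above 1.45 rad and distance of handpiece from where it was at the start of the episode below 0.02 m), for 0.2 s.
2. the slim handpiece is lifted clear out of its socket (z of handpiece in the frame of dock above 0.055 m and contact force between handpiece and the fingers above 0.5 N), for 0.1 s.
At the end, for the whole second after the job is handed in: Finishes with the fingers holding the slim handpiece still and upright (7 degrees), nose within 6 mm of the window centre sideways and 4 to 18 mm above the glass, not touching the console; cover open 1.45 rad or more of 1.57; other handpiece, bottle and mouse within 20 mm of their starts (value of joint cover above 1.45 rad and horizontal distance between handpiece and window below 0.006 m and z of handpiece in the frame of window between 0.004 and 0.018 m and angle between handpiece's own z axis and vertical below 0.12 rad and linear speed of handpiece below 0.02 m/s and contact force between handpiece and the fingers above 0.5 N and contact force between handpiece and console below 0.05 N and distance of each of handpiece_wide, sanitiser, mouse from where it was at the start of the episode below 0.02 m); the arm keeps its last pose, push and grip.
It fails at once if the slim handpiece touches the console, its sensor or its cover (contact force between handpiece and console above 0.3 N).
It fails at once if the paper rack is bumped (more than 3 N) (contact force between paper_rack and anything else above 3 N).
It fails at once if the other handpiece, the sanitiser bottle or the mouse is moved more than 20 mm (distance of any of handpiece_wide, sanitiser, mouse from where it was at the start of the episode above 0.02 m).
It also fails if it takes over 64 s, if anything falls off the work surface, if the arm or the gripper's body presses on something with over 40 N, if the wrist force passes 120 N, or if a joint passes its speed limit or range.

## Robot

A 6-joint arm with a two-finger parallel gripper is mounted at the origin on the work surface. World frame = base frame: x ahead of the robot, y to its left, z up, the work surface at z = 0. Lengths are in m, angles in rad, forces in N, time in s.
With the tool pointing down it reaches from about 0.375 to 0.9 m from the base axis. Payload 3.1 kg.
Tool frame: the origin (TCP) lies midway between the tips of the shut fingers; the grasp point (between the pads) lies 19 mm behind it; z points along the fingers, y is the line along which they close (so a half turn about z gives the same grasp; the last joint's range is limited). The gripper opens to 87 mm and grips with 3 to 60 N. Pads are 19 mm wide; open, the fingers measure 117 mm over their backs; the gripper's body (75 mm by 190 mm) begins 51 mm behind the grasp point.
Start: joints at [1.026, 0.527, 1.433, -0, 1.181, -0.178], TCP at [0.224, 0.584, 0.223] pointing down, gripper open.
Joint ranges: [-3.08, 3.08], [-0.75, 2.2], [0.22, 2.44], [-1.43, 4.57], [0, 2.65], [-2.85, 2.85]. Speed limits (rad/s): [2.79, 2.79, 3.14, 3.14, 3.14, 3.14].

## Interface

Orientations are given as a unit quaternion [x, y, z, w].
In Python, from rig import get_obs, cams, job gives the robot as it stands.
- The arm moves only by the tool servo_tool, never from a script. Its argument "moves" is text: rows parted by semicolons, each of 5 numbers parted by spaces: the shift along the tool's x, y, z in m, then the turn about the tool's z in degrees, then the finger opening in m, from 0 to 0.087. In form: dx dy dz spin claw; .... A call has 1 to 10 rows; each row is the pose to reach, as a shift and turn from the pose commanded when the call began, along the tool's axes at that moment; what a row does not reach only later rows make up. A row lasts 1/12 s, in which the tool goes at most 41.7 mm and 7.16 degrees, less where a joint would pass 70% of its speed; a pose out of reach is approached as far as the arm can. A call with a gripper value outside its range is refused whole. The fingers move at their own pace and stop on an object; "grip_force" is the grip in N (left out, the last holds). Time passes only in rows, so rows that repeat a pose let the fingers close. It gives the time, the measured TCP pose, the force, the opening and the grip force at its end, in the units of the state.
- get_obs(): the state, without advancing time (a new reading comes with each control period).
- cams.camera(name): name is "side" or "top" or "wrist"; returns the picture (384x512x3 uint8, blue, green, red); there is no depth.
- cams.camera_model(name): a dict with "fx", "fy", "cx", "cy" (pixels), "R" (3x3) and "t" (3): a world point X has camera coordinates R X + t. Camera axes: x right, y down, z forward; pixel columns grow to the right and rows downward; lengths in m; the calibration is good to about 2 mm. A picture is of the moment at which its call begins: read the wrist's pose just before it. camera_model takes no time and is no camera call; for the wrist camera it gives the pose at the moment of the call.
- job.hand_in(): hands the job in; it is judged then, once.
The state is a dict: "time": time; "q": joint angles; "joint_velocities": joint speeds; "joint_torque": joint torques, N m; "position": TCP position; "tool_rot": TCP orientation; "ft_force": force on the tool from outside, world axes, zero at the start; "moment": the same for the moment, N m; "grip_width": finger opening in m; "grip_force": force on a finger pad.
Only numpy, scipy, OpenCV 4.12 (cv2) and the standard library are available. Lean on these libraries where they do the work, as an engineer would, in place of code of your own. Each camera call takes 0.05 s, during which the arm holds its last target. There are 200 camera calls.

## Working session

There is one attempt and no reset: what is moved stays moved. The work goes in short steps, Python scripts to look and compute and a tool call to move; the robot and the scene stay as the last step left them, time stands still between calls to the robot, and variables do not carry over. Pictures are saved under pics/ and viewed, at most 10 in all, crops included, and the job is handed in when it is done.

Besides the shell and the picture viewer there is one more tool, called after "Emit:" by a JSON object that holds its "name" and its "arguments", one argument or row to a line. servo_tool: Moves the arm, as the interface text tells. Its arguments: {"type":"object","properties":{"moves":{"type":"string"},"grip_force":{"type":"number"}},"required":["moves"]}

```bash
mkdir -p pics; cat > h.py <<'E'
import numpy as np, cv2
from rig import get_obs, cams, job
from scipy.spatial.transform import Rotation as Rn
def ray(m,u,v):
    R=np.array(m["R"]);t=np.array(m["t"])
    c=-R.T@t; d=R.T@np.array([(u-m["cx"])/m["fx"],(v-m["cy"])/m["fy"],1]); return c,d
def atz(m,u,v,z):
    c,d=ray(m,u,v); return c+d*(z-c[2])/d[2]
def proj(m,X):
    p=np.array(m["R"])@np.array(X)+np.array(m["t"]); return p[:2]/p[2]*[m["fx"],m["fy"]]+[m["cx"],m["cy"]]
E
python3 - <<'E'
from h import *
for n in ("top","side"):
    cv2.imwrite(f"pics/{n}0.png",cv2.resize(cams.camera(n),(800,600)))
    m=cams.camera_model(n); c,_=ray(m,0,0); print(n,c,m["fx"],np.array(m["R"]).round(3).tolist())
o=get_obs(); print(o["time"],o["position"],o["tool_rot"])
E
```

```text
top [ 0.31972483 -0.03369482  1.14370985] 461.64840797626886 [[0.039, -0.999, 0.002], [-0.979, -0.038, -0.201], [0.2, 0.006, -0.98]]
side [ 0.40760818 -0.86358348  0.57983536] 399.7457907208276 [[0.991, -0.129, 0.016], [-0.053, -0.514, -0.856], [0.119, 0.848, -0.516]]
0.1 [0.22318376 0.58307525 0.22168195] [ 1.81881607e-01  9.83319945e-01 -9.22890232e-04 -3.39054626e-04]
```

View pics/top0.png

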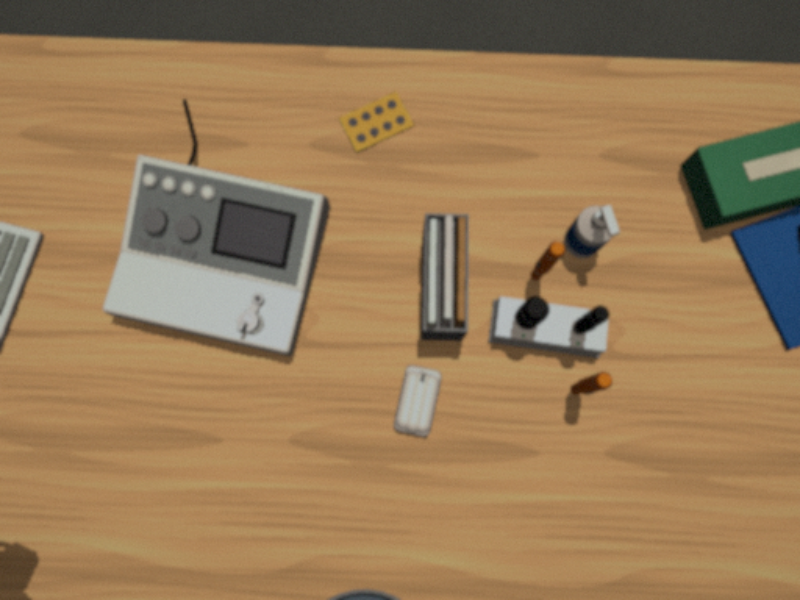

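View pics/side0.png

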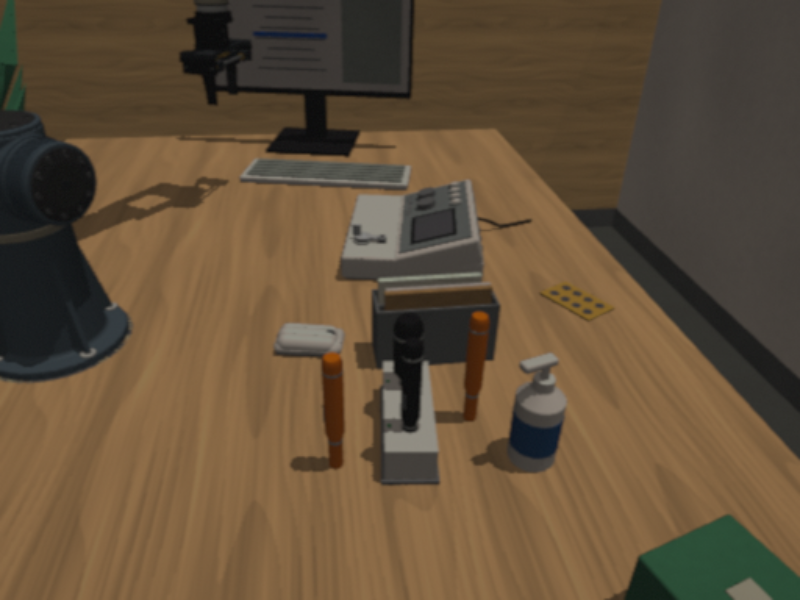

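The top view shows the console on the left, with the cover tab near (245,330). The rack is at (445,275). The dock is at (550,325), with the wide handpiece's tail at (533,308) and the slim one's at (598,315). Orange decoys stand at (600,381) and (555,250).

```bash
python3 - <<'E'
from h import *
m=cams.camera_model("top"); s=.64
f=lambda u,v,z:atz(m,u*s,v*s,z).round(4)
L=f(106,312,.05);Rr=f(290,353,.05); print("ledge front L,R",L,Rr,np.linalg.norm(L-Rr))
B1=f(140,158,.095);B2=f(327,195,.095);print("back",B1,B2)
ey=(L-Rr)/np.linalg.norm(L-Rr); ex=np.array([ey[1],-ey[0],0]); mid=(L+Rr)/2
o=mid+ex*.125; W=o-.092*ex-.085*ey; P=W+.038*ex
print("ex",ex,"origin",o,"window",W,"pivot",P,"yaw deg",np.degrees(np.arctan2(ex[1],ex[0])))
print("tab top",f(244,325,.081),"pivot img",f(258,298,.064))
print("slim tail",f(599,313,.172),"wide tail",f(537,304,.15))
print("dock corners",[f(*p,.05).tolist() for p in((500,299),(608,311),(604,354),(493,343))])
print("orange",f(604,380,.165),f(557,245,.165), "bottle",f(598,222,.154))
c=f(500,299,.05)
# rack
print("rack",f(425,215,.1),f(467,215,.1),f(467,335,.1),f(421,335,.1))
q=get_obs();R=Rn.from_quat(q["tool_rot"]).as_matrix();print(R.round(3).tolist())
img=cams.camera("top"); u,v=(int(x) for x in proj(m,W)); 
a=cv2.resize(img[v-45:v+35,u-50:u+50],None,fx=4,fy=4,interpolation=cv2.INTER_CUBIC)
b=cv2.resize(img[175:255,305:405],None,fx=4,fy=4,interpolation=cv2.INTER_CUBIC)
print("crop origin",u-50,v-45)
cv2.imwrite("pics/c1.png",np.hstack([a,b]))
E
```

```text
ledge front L,R [0.5041 0.4205 0.05  ] [0.4518 0.133  0.05  ] 0.29221830880353816
back [0.7394 0.3783 0.095 ] [0.6908 0.0863 0.095 ]
ex [ 0.98385348 -0.17897578  0.        ] origin [0.60093168 0.25437803 0.05      ] window [0.49520422 0.18721625 0.05      ] pivot [0.53259066 0.18041517 0.05      ] yaw deg -10.310107628144571
tab top [0.4873 0.1997 0.081 ] pivot img [0.5324 0.1855 0.064 ]
slim tail [ 0.5085 -0.3047  0.172 ] wide tail [ 0.5223 -0.224   0.15  ]
dock corners [[0.5483, -0.1859, 0.05], [0.5359, -0.3527, 0.05], [0.4689, -0.3452, 0.05], [0.4792, -0.1759, 0.05]]
orange [ 0.4178 -0.3118  0.165 ] [ 0.6049 -0.2493  0.165 ] bottle [ 0.6446 -0.3106  0.154 ]
rack [ 0.6631 -0.0642  0.1   ] [ 0.6656 -0.1277  0.1   ] [ 0.4822 -0.1313  0.1   ] [ 0.4796 -0.0641  0.1   ]
[[-0.934, 0.358, -0.001], [0.358, 0.934, -0.002], [0.0, -0.002, -1.0]]
crop origin 114 162
```

View pics/c1.png

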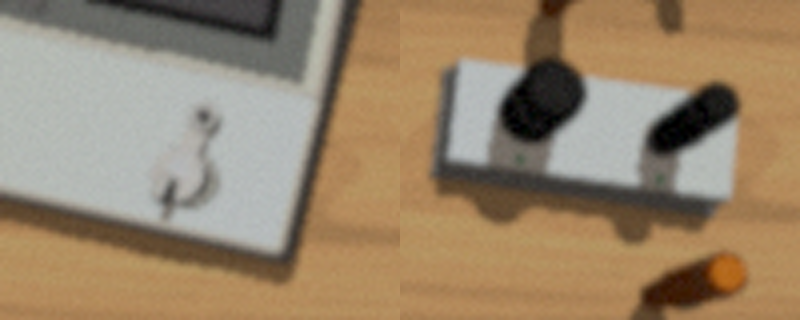

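The cover is slightly ajar, with its pivot at about crop (207,115) and the tab at (167,197). The slim wand is the right one in the dock. I'll move over the window with the fingers shut, aligned with the console.

Emit:
{"name": "servo_tool", "arguments": {
  "moves": "-0.391 -0.303 0 -10.7 0; -0.391 -0.303 0 -10.7 0; -0.391 -0.303 0 -10.7 0; -0.391 -0.303 0 -10.7 0; -0.391 -0.303 0 -10.7 0; -0.391 -0.303 0 -10.7 0; -0.391 -0.303 0 -10.7 0; -0.391 -0.303 0 -10.7 0; -0.391 -0.303 0 -10.7 0; -0.391 -0.303 0 -10.7 0",
  "grip_force": 20
}}

```text
time: 0.98
position: [0.4398, 0.2264, 0.2225]
tool_rot: [0.089, 0.996, 0.0, -0.0]
ft_force: [0.5, 0.3, 0.7]
grip_width: 0.0283
grip_force: 0.0
```

```bash
cat >> h.py <<'E'
def delta(target):
    "shift in tool axes from the measured pose to a world TCP target"
    o=get_obs(); R=Rn.from_quat(o["tool_rot"]).as_matrix()
    return (R.T@(np.array(target)-o["position"])).round(4), R.round(3).tolist(), np.round(o["q"],3)
E
python3 - <<'E'
from h import *
o=get_obs();print(o["time"],o["position"]);print(*delta([.48,.16,.22]))
m=cams.camera_model("wrist");c,_=ray(m,0,0);print(c,np.array(m["R"]).round(2).tolist(),m["fx"])
cv2.imwrite("pics/w1.png",cams.camera("wrist"))
E
```

```text
0.9833 [0.43984192 0.22637343 0.22252487]
[-0.0513 -0.0582  0.0025] [[-0.984, 0.178, -0.0], [0.178, 0.984, 0.0], [0.0, 0.0, -1.0]] [ 0.249  0.353  1.753  0.     1.036 -1.143]
[0.36288303 0.24066633 0.38454659] [[0.18, 0.98, 0.0], [0.94, -0.17, 0.28], [0.28, -0.05, -0.96]] 341.45701511758483
```

View pics/w1.png

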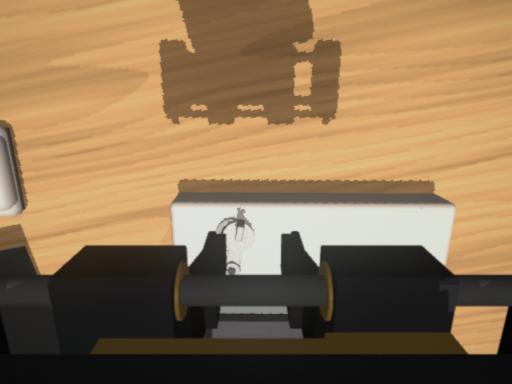

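The wrist view shows the tab at about (240,215), the pivot boss at (232,270), the bezel around (236,234), and the ledge's front corners at (174,204) and (451,204). I'll take a zoomed crop for the window.

```bash
python3 - <<'E'
from h import *
m=cams.camera_model("wrist");img=cams.camera("wrist")
f=lambda u,v,z:atz(m,u,v,z).round(4)
print(f(174,204,.05),f(451,204,.05),f(240,212,.081),f(232,270,.064),f(236,234,.054))
cv2.imwrite("pics/w2.png",cv2.resize(img[190:290,165:295],None,fx=6,fy=6,interpolation=cv2.INTER_CUBIC))
E
```

```text
[0.4609 0.1344 0.05  ] [0.5126 0.4147 0.05  ] [0.4712 0.203  0.081 ] [0.5388 0.1804 0.064 ] [0.5036 0.1912 0.054 ]
```

View pics/w2.png

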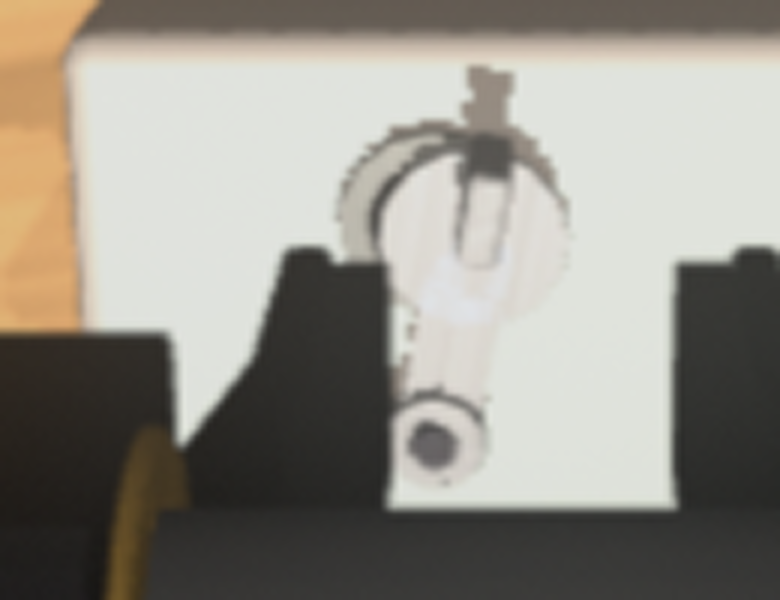

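```bash
python3 - <<'E'
from h import *
m=cams.camera_model("wrist")
f=lambda u,v,z:atz(m,165+u/6,190+v/6,z)
P=f(432,445,.064); T=f(486,222,.081); D=f(475,228,.059); bl=f(342,215,.054)
e=np.array(f(68,55,.05))
print(P,T,D,bl,e); d=T-P; d[2]=0; print(np.linalg.norm(d),np.linalg.norm((D-P)[:2]))
a=np.radians(-10.4); ex=np.array([np.cos(a),np.sin(a),0]);ey=np.array([-ex[1],ex[0],0])
print("theta",np.degrees(np.arctan2(d@ey,-d@ex)),"window by pivot",P-.038*ex)
for th in (-12,-8,10,30,50,70): # pusher centre behind the tab
    t=np.radians(th); X=P+.05*(-np.cos(t)*ex+np.sin(t)*ey); X[2]=.068; print(th,X.round(4),delta(X)[0])
print(get_obs()["grip_width"],delta([0,0,0])[1])
E
```

```text
[0.53043714 0.19045146 0.064     ] [0.48470963 0.20927812 0.081     ] [0.49405257 0.20508858 0.059     ] [0.4893845  0.18243392 0.054     ] [0.45351256 0.14191774 0.05      ]
0.04945146970358214 0.039218387179123224
theta 11.977655825466618 window by pivot [0.49306142 0.19731119 0.064     ]
-12 [0.4805 0.1891 0.068 ] [-0.0425 -0.0269  0.1548]
-8 [0.4805 0.1925 0.068 ] [-0.0419 -0.0235  0.1548]
10 [0.4836 0.2079 0.068 ] [-0.0421 -0.0078  0.1548]
30 [0.4924 0.2229 0.068 ] [-0.048   0.0085  0.1548]
50 [0.5057 0.2339 0.068 ] [-0.0591  0.0219  0.1548]
70 [0.5221 0.2398 0.068 ] [-0.0741  0.0306  0.1548]
0.020250644845413005 [[-0.983, 0.185, 0.003], [0.185, 0.983, -0.001], [-0.003, -0.001, -1.0]]
```

```bash
python3 - <<'E'
from h import *
o=get_obs(); print(o["position"],o["grip_width"],np.abs(o["joint_velocities"]).max()); print(*delta([.4817,.1737,.07]))
E
```

```text
[0.44323184 0.223612   0.22264354] 0.020250644845413005 0.093721893286288
[-0.0466 -0.0418  0.1528] [[-0.983, 0.185, 0.003], [0.185, 0.983, -0.001], [-0.003, -0.001, -1.0]] [ 0.243  0.355  1.75  -0.002  1.035 -1.14 ]
```

Emit:
{"name": "servo_tool", "arguments": {
  "moves": "-0.0466 -0.0418 0.03 0 0; -0.0466 -0.0418 0.06 0 0; -0.0466 -0.0418 0.09 0 0; -0.0466 -0.0418 0.1 0 0; -0.0466 -0.0418 0.1 0 0; -0.0466 -0.0418 0.1 0 0"
}}

```text
time: 1.58
position: [0.4769, 0.1797, 0.1226]
tool_rot: [0.089, 0.996, -0.0, -0.001]
ft_force: [-0.7, 0.1, 0.1]
grip_width: 0.0003
grip_force: 0.0
```

```bash
python3 - <<'E'
from h import *
m=cams.camera_model("wrist");img=cams.camera("wrist");o=get_obs()
print(o["position"],o["grip_width"],np.abs(o["joint_velocities"]).max()); print(*delta([.4817,.1737,.07]))
print([proj(m,x).round(1).tolist() for x in([.5304,.1905,.064],[.4847,.2093,.081],[.4931,.1973,.054])])
c=img[130:330,130:390]
cv2.imwrite("pics/w3.png",cv2.resize(c,None,fx=3,fy=3,interpolation=cv2.INTER_CUBIC))
np.save("m3.npy",m,allow_pickle=True)
E
```

```text
[0.47781982 0.17990858 0.12359849] 0.00020420650151078154 0.025826778363328102
[-0.0049 -0.0055  0.0536] [[-0.984, 0.177, 0.001], [0.177, 0.984, 0.0], [-0.001, 0.001, -1.0]] [ 0.141  0.525  1.812  0.     0.803 -1.253]
[[280.2, 279.7], [300.2, 226.3], [280.4, 225.9]]
```

View pics/w3.png

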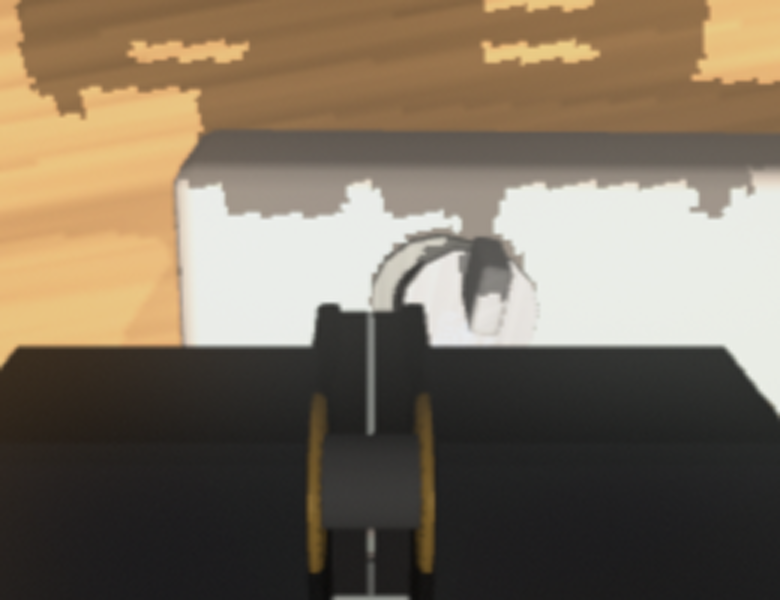

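The shut fingers are left of the tab. The tab's top is at crop (490,298), i.e. px (293,229). The bezel's left edge is at (372,285) and its front edge at (440,232).

```bash
python3 - <<'E'
from h import *
m=np.load("m3.npy",allow_pickle=True).item()
f=lambda u,v,z:atz(m,130+u/3,130+v/3,z)
a=np.radians(-10.4); ex=np.array([np.cos(a),np.sin(a),0]);ey=np.array([-ex[1],ex[0],0])
T=f(490,298,.081); L=f(372,285,.054);F=f(440,233,.054);C=f(178,178,.05)
th=np.radians(12)
print("tab",T,"pivot from tab",T+.05*(np.cos(th)*ex-np.sin(th)*ey))
print("window from bezel: y-edge",L+.017*ey,"front",F+.017*ex,"corner",C, "win from corner",C+(.033*ex+.065*ey))
E
```

```text
tab [0.48601588 0.20468611 0.081     ] pivot from tab [0.53224318 0.18563259 0.081     ]
window from bezel: y-edge [0.49208437 0.1953435  0.054     ] front [0.49560771 0.19376394 0.054     ] corner [0.45561698 0.1377935  0.05      ] win from corner [0.49980858 0.19576851 0.05      ]
```

Emit:
{"name": "servo_tool", "arguments": {
  "moves": "-0.006 -0.0065 0.02 0 0; -0.006 -0.0065 0.045 0 0; -0.006 -0.0065 0.0535 0 0; -0.006 -0.0065 0.0535 0 0; -0.006 0.0095 0.0535 0 0; -0.006 0.0255 0.0535 0 0; -0.012 0.0375 0.0535 0 0; -0.022 0.0475 0.0535 0 0; -0.032 0.0555 0.0535 0 0; -0.032 0.0555 0.0535 0 0"
}}

```text
time: 2.47
position: [0.5225, 0.2298, 0.0715]
tool_rot: [0.089, 0.996, 0.001, 0.003]
ft_force: [1.1, 0.6, -0.1]
grip_width: 0.0004
grip_force: 0.0
```

Emit:
{"name": "servo_tool", "arguments": {
  "moves": "-0.004 0.001 0 0 0; -0.008 0.002 0 0 0; -0.010 0.002 0 0 0; -0.010 0.002 0 0 0; -0.010 0.002 0 0 0"
}}

```text
time: 2.88
position: [0.5273, 0.2279, 0.0691]
tool_rot: [0.09, 0.996, -0.0, -0.002]
ft_force: [-4.9, 1.5, 3.2]
grip_width: 0.0003
grip_force: 2.5
```

```bash
python3 - <<'E'
from h import *
o=get_obs(); p=o["position"]; a=np.radians(-10.4); ex=np.array([np.cos(a),np.sin(a),0]);ey=np.array([-ex[1],ex[0],0])
d=p-np.array([.532,.1857,0]); print(p,"console rel pivot",d@ex,d@ey,o["ft_force"])
E
```

```text
[0.52731008 0.22792619 0.06913637] console rel pivot -0.012235507359017045 0.040685853516784706 [-4.8632992   1.48645508  3.17579216]
```

Emit:
{"name": "servo_tool", "arguments": {
  "moves": "0.01 -0.002 0 0 0; 0.02 -0.004 0 0 0; 0.02 -0.004 -0.03 0 0.02; 0.01 -0.01 -0.07 0 0.05; -0.01 -0.03 -0.11 0 0.05; -0.01 -0.03 -0.13 0 0.05; -0.01 -0.03 -0.13 0 0.05; -0.01 -0.03 -0.13 0 0.05; -0.01 -0.03 -0.13 0 0.05"
}}

```text
time: 3.63
position: [0.5325, 0.1963, 0.1983]
tool_rot: [0.089, 0.996, -0.0, -0.001]
ft_force: [0.2, 0.7, 0.0]
grip_width: 0.0388
grip_force: 0.0
```

```bash
python3 - <<'E'
from h import *
m=cams.camera_model("wrist");img=cams.camera("wrist");o=get_obs()
print(o["position"],np.abs(o["joint_velocities"]).max(),o["ft_force"])
print(proj(m,[.4945,.1925,.054]))
u,v=(int(x) for x in proj(m,[.4945,.1925,.054])); u-=65;v-=50; v=max(v,0)
print(u,v)
cv2.imwrite("pics/w4.png",cv2.resize(img[v:v+100,u:u+130],None,fx=6,fy=6,interpolation=cv2.INTER_CUBIC))
np.save("m4.npy",m,allow_pickle=True)
E
```

```text
[0.53210582 0.19643639 0.19765351] 0.015829405900070478 [-0.43856122 -0.57419282 -1.37664704]
[240.86831852 143.05834176]
175 93
```

View pics/w4.png

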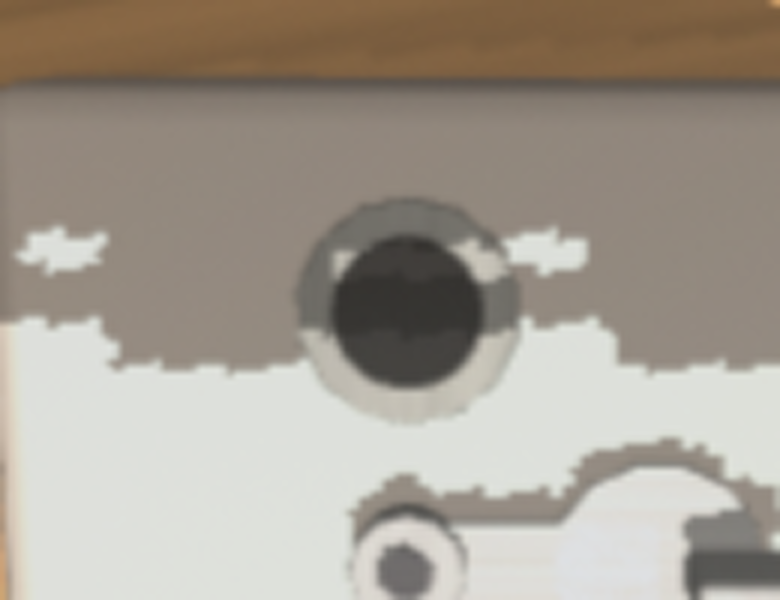

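The cover arm lies straight along console +y, fully open. The window is centred at crop (408,311). Next I travel to the dock.

```bash
python3 - <<'E'
from h import *
m=np.load("m4.npy",allow_pickle=True).item()
print("window",atz(m,175+408/6,93+311/6,.054),"pivot",atz(m,175+405/6,93+572/6,.064))
print(*delta([.507,-.306,.24]))
E
```

```text
window [0.49639952 0.19408154 0.054     ] pivot [0.53339448 0.18689018 0.064     ]
[-0.0646 -0.4989 -0.0419] [[-0.984, 0.178, -0.003], [0.178, 0.984, -0.001], [0.003, -0.001, -1.0]] [ 0.157  0.482  1.604 -0.     1.059 -1.235]
```

Emit:
{"name": "servo_tool", "arguments": {
  "moves": "0 0 -0.04 0 0.05; -0.065 -0.499 -0.042 0 0.05; -0.065 -0.499 -0.042 0 0.05; -0.065 -0.499 -0.042 0 0.05; -0.065 -0.499 -0.042 0 0.05; -0.065 -0.499 -0.042 0 0.05; -0.065 -0.499 -0.042 0 0.05; -0.065 -0.499 -0.042 0 0.05; -0.065 -0.499 -0.042 0 0.05; -0.065 -0.499 -0.042 0 0.05"
}}

```text
time: 4.52
position: [0.5137, -0.1788, 0.2385]
tool_rot: [0.089, 0.996, 0.001, -0.002]
ft_force: [0.1, 0.0, 0.3]
grip_width: 0.0497
grip_force: 0.0
```

```bash
python3 - <<'E'
from h import *
o=get_obs();print(o["position"],o["time"],np.abs(o["joint_velocities"]).max());print(*delta([.507,-.306,.24]))
E
```

```text
[ 0.51371174 -0.17881675  0.23854374] 4.5167 0.846302491542872
[-0.016  -0.1264 -0.0017] [[-0.984, 0.178, -0.003], [0.178, 0.984, 0.002], [0.004, 0.001, -1.0]] [-0.54   0.401  1.615 -0.     1.13  -1.933]
```

Emit:
{"name": "servo_tool", "arguments": {
  "moves": "-0.046 -0.115 -0.01 0 0.05; -0.046 -0.115 -0.01 0 0.05; -0.046 -0.115 -0.01 0 0.05; -0.046 -0.115 -0.01 0 0.05; -0.046 -0.115 -0.01 0 0.05; -0.046 -0.115 -0.01 0 0.05; -0.046 -0.115 -0.01 0 0.05; -0.046 -0.115 -0.01 0 0.05"
}}

```text
time: 5.18
position: [0.5396, -0.2972, 0.2498]
tool_rot: [0.088, 0.996, 0.001, -0.001]
ft_force: [-0.4, -0.1, -0.0]
grip_width: 0.0501
grip_force: 0.0
```

```bash
python3 - <<'E'
from h import *
m=cams.camera_model("wrist");img=cams.camera("wrist");o=get_obs()
print(o["position"],o["time"],np.abs(o["joint_velocities"]).max());print(*delta([.507,-.306,.24]))
print(proj(m,[.507,-.306,.175]),proj(m,[.507,-.306,.05]))
cv2.imwrite("pics/w5.png",img)
np.save("m5.npy",m,allow_pickle=True)
E
```

```text
[ 0.53979726 -0.29738314  0.25016946] 5.2333 0.012154591664403469
[ 0.0308 -0.0143  0.0102] [[-0.984, 0.176, -0.001], [0.176, 0.984, 0.001], [0.001, 0.001, -1.0]] [-0.685  0.487  1.423  0.     1.233 -2.078]
[231.78134238 165.30463963] [238.65974123 141.97246053]
```

View pics/w5.png

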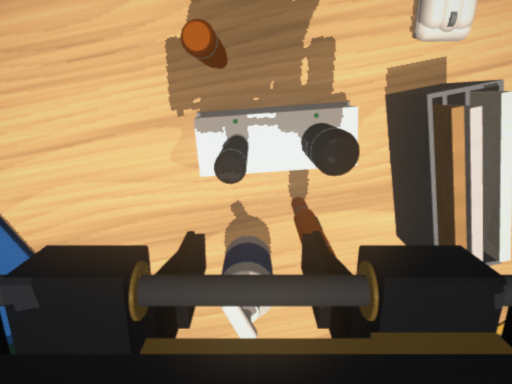

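The slim wand's tail is at (231,168) and its socket end at (238,143), close to the predicted pixels. The wide one's tail is at (334,150).

```bash
python3 - <<'E'
from h import *
m=np.load("m5.npy",allow_pickle=True).item()
T=atz(m,231,168,.175); print("tail",T); 
T=(T+np.array([.507,-.306,.175]))/2; print(*delta([T[0],T[1],.126]))
E
```

```text
tail [ 0.50880103 -0.30691782  0.175     ]
[ 0.0296 -0.0146  0.1242] [[-0.984, 0.176, -0.001], [0.176, 0.984, 0.001], [0.001, 0.001, -1.0]] [-0.685  0.487  1.423  0.     1.233 -2.078]
```

Emit:
{"name": "servo_tool", "arguments": {
  "moves": "0.029 -0.015 0.01 0 0.05; 0.029 -0.015 0.02 0 0.05; 0.029 -0.015 0.05 0 0.05; 0.029 -0.015 0.08 0 0.05; 0.029 -0.015 0.11 0 0.05; 0.029 -0.015 0.124 0 0.05; 0.029 -0.015 0.124 0 0.05; 0.029 -0.015 0.124 0 0.05; 0.029 -0.015 0.124 0 0.05"
}}

```text
time: 5.98
position: [0.5098, -0.3091, 0.1277]
tool_rot: [0.089, 0.996, -0.001, 0.001]
ft_force: [-0.2, -0.5, -0.1]
grip_width: 0.0498
grip_force: 0.0
```

Emit:
{"name": "servo_tool", "arguments": {
  "moves": "0 0 0 0 0.03; 0 0 0 0 0.02; 0 0 0 0 0.015; 0 0 0 0 0.01; 0 0 0 0 0.01; 0 0 0 0 0.01; 0 0 0 0 0.01; 0 0 0 0 0.01",
  "grip_force": 15
}}

```text
time: 6.65
position: [0.5091, -0.3091, 0.127]
tool_rot: [0.089, 0.996, -0.0, 0.0]
ft_force: [1.0, 0.7, 4.0]
grip_width: 0.0238
grip_force: 15.0
```

```bash
python3 - <<'E'
from h import *
o=get_obs();print(o["position"],o["time"],o["grip_width"],o["grip_force"],o["ft_force"],o["moment"])
m=cams.camera_model("top");img=cams.camera("top")
E
```

```text
[ 0.50908523 -0.30905407  0.12702531] 6.65 0.02383063047133834 15.000824688031571 [1.0419404  0.71764708 4.00470485] [0.09599976 0.00969629 0.00227915]
```

Gripped at 23.8 mm, which matches the wand. Lift straight up.

Emit:
{"name": "servo_tool", "arguments": {
  "moves": "0 0 -0.01 0 0.01; 0 0 -0.025 0 0.01; 0 0 -0.04 0 0.01; 0 0 -0.06 0 0.01; 0 0 -0.08 0 0.01; 0 0 -0.105 0 0.01; 0 0 -0.13 0 0.01; 0 0 -0.155 0 0.01; 0 0 -0.17 0 0.01; 0 0 -0.17 0 0.01",
  "grip_force": 25
}}

```text
time: 7.53
position: [0.5103, -0.3102, 0.3007]
tool_rot: [0.089, 0.996, -0.002, 0.003]
ft_force: [0.7, -0.5, -1.0]
grip_width: 0.0234
grip_force: 25.0
```

```bash
python3 - <<'E'
from h import *
o=get_obs();print(o["position"],o["time"],o["grip_width"],o["grip_force"],o["ft_force"])
print(*delta([.4964,.1940,.30]))
cv2.imwrite("pics/s6.png",cv2.resize(cams.camera("side")[60:330,150:400],(600,648))[:600])
E
```

```text
[ 0.5102589  -0.31015745  0.30069691] 7.5333 0.02340937812458371 24.999992008670233 [ 0.70160404 -0.48285927 -1.00243589]
[ 0.1034  0.4936 -0.0021] [[-0.984, 0.178, 0.006], [0.178, 0.984, -0.005], [-0.007, -0.004, -1.0]] [-0.733  0.408  1.414 -0.     1.312 -2.125]
```

View pics/s6.png

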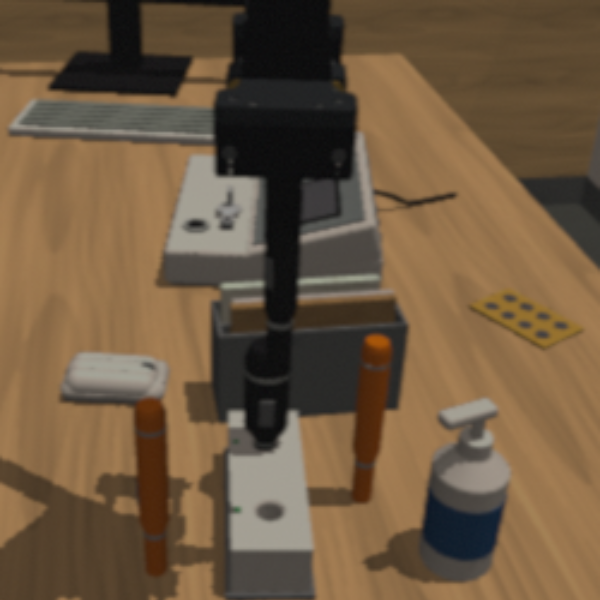

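The wand hangs upright below the fingers and its socket is empty; the wide handpiece is still in place. Carry at nose height 0.18 m.

Emit:
{"name": "servo_tool", "arguments": {
  "moves": "0.004 0.02 0 0 0.01; 0.01 0.05 0 0 0.01; 0.017 0.08 0 0 0.01; 0.023 0.11 0 0 0.01; 0.029 0.14 0 0 0.01; 0.036 0.17 0 0 0.01; 0.042 0.2 0 0 0.01; 0.048 0.23 0 0 0.01; 0.054 0.26 0 0 0.01; 0.061 0.29 0 0 0.01"
}}

```text
time: 8.42
position: [0.4989, -0.011, 0.2946]
tool_rot: [0.09, 0.996, 0.0, -0.002]
ft_force: [0.5, 0.0, -2.0]
grip_width: 0.0231
grip_force: 25.0
```

```bash
python3 - <<'E'
from h import *
o=get_obs();print(o["position"],o["time"],o["grip_width"],o["ft_force"])
print(*delta([.4964,.1940,.30]))
E
```

```text
[ 0.49892649 -0.0109542   0.29459848] 8.4167 0.023110677694523876 [ 0.46199441  0.00682222 -2.0437568 ]
[ 0.0391  0.2012 -0.0052] [[-0.984, 0.178, -0.004], [0.178, 0.984, 0.001], [0.004, 0.0, -1.0]] [-0.246  0.272  1.645 -0.     1.228 -1.638]
```

Emit:
{"name": "servo_tool", "arguments": {
  "moves": "0.006 0.03 -0.001 0 0.01; 0.012 0.06 -0.001 0 0.01; 0.018 0.09 -0.002 0 0.01; 0.024 0.12 -0.002 0 0.01; 0.03 0.15 -0.002 0 0.01; 0.036 0.175 -0.002 0 0.01; 0.039 0.192 -0.002 0 0.01; 0.041 0.202 -0.002 0 0.01; 0.041 0.202 -0.002 0 0.01; 0.041 0.202 -0.002 0 0.01"
}}

```text
time: 9.25
position: [0.4954, 0.1931, 0.2974]
tool_rot: [0.089, 0.996, -0.001, -0.001]
ft_force: [0.8, -0.6, -1.9]
grip_width: 0.0231
grip_force: 25.0
```

```bash
python3 - <<'E'
from h import *
o=get_obs();print(o["position"],o["time"],o["grip_width"],np.abs(o["joint_velocities"]).max())
print(*delta([.4964,.1940,.25]))
T,S,W=cams.camera("top"),cams.camera("side"),cams.camera("wrist")
np.savez("im7.npz",T=T,S=S,W=W)
mt,ms=cams.camera_model("top"),cams.camera_model("side")
p=o["position"]; n=p-[0,0,.117]
print("nose pred side",proj(ms,n),"tail",proj(ms,n+[0,0,.165]),"win side",proj(ms,[.4964,.194,.054]),"top nose",proj(mt,n),proj(mt,[.4964,.194,.054]))
u,v=(int(x) for x in proj(ms,n)); u0,v0=u-40,v-60
mw=cams.camera_model("wrist");print("wrist nose",proj(mw,n),proj(mw,[.4964,.194,.054]))
a=cv2.resize(S[v0:v0+120,u0:u0+80],None,fx=5,fy=5,interpolation=cv2.INTER_CUBIC); print(u0,v0)
b=cv2.resize(W[100:340,180:340],None,fx=2.5,fy=2.5)
cv2.imwrite("pics/c7.png",np.hstack([a,b]))
E
```

```text
[0.49537623 0.19306976 0.29738039] 9.25 0.023135271028872948 0.02557373120357416
[-0.0009  0.0012  0.0474] [[-0.984, 0.177, -0.002], [0.177, 0.984, -0.001], [0.002, -0.002, -1.0]] [ 1.620e-01  3.180e-01  1.568e+00 -1.000e-03  1.258e+00 -1.231e+00]
nose pred side [230.9105042  111.63715687] tail [230.25897883  50.55341829] win side [231.6643485  152.29233388] top nose [149.93832528 196.67672411] [161.1874469  206.17480092]
wrist nose [253.47843759 189.56481438] [254.30916582 162.30475653]
190 51
```

View pics/c7.png

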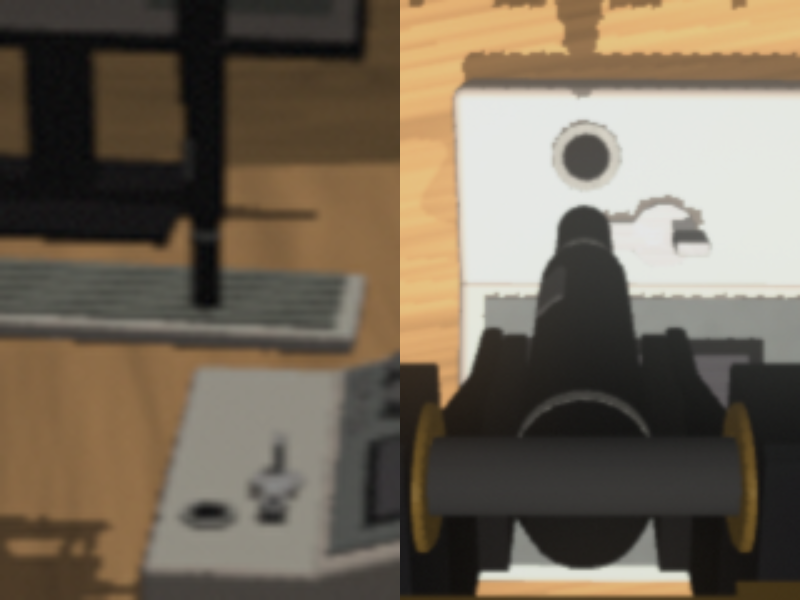

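The wand hangs straight: the side-view nose at px (231.2,111.6) and wrist-view window at (254,162.4) match the predictions within a pixel. Cover open. Descend in two stages.

Emit:
{"name": "servo_tool", "arguments": {
  "moves": "-0.001 0.001 0.015 0 0.01; -0.001 0.001 0.035 0 0.01; -0.001 0.001 0.055 0 0.01; -0.001 0.001 0.075 0 0.01; -0.001 0.001 0.09 0 0.01; -0.001 0.001 0.095 0 0.01; -0.001 0.001 0.095 0 0.01; -0.001 0.001 0.095 0 0.01; -0.001 0.001 0.095 0 0.01"
}}

```text
time: 10.15
position: [0.4983, 0.194, 0.2047]
tool_rot: [0.09, 0.996, 0.0, 0.001]
ft_force: [-0.0, 0.1, -1.1]
grip_width: 0.0238
grip_force: 25.0
```

```bash
cat > chk.py <<'E'
from h import *
o=get_obs();print(o["position"],o["time"],o["grip_width"],o["ft_force"])
print(*delta([.4964,.1940,.182]))
ms=cams.camera_model("side");S=cams.camera("side");p=o["position"]
n=p-[0,0,.117]; u,v=proj(ms,n); print("pred nose side",u,v,"window",proj(ms,[.4964,.194,.054]))
g=cv2.cvtColor(S,cv2.COLOR_BGR2GRAY)
print(g[int(v)-14:int(v)+22:1,int(u)-9:int(u)+10])
E
python3 chk.py
```

```text
[0.49827463 0.19402381 0.20468505] 10.15 0.023780994906668584 [-0.01339484  0.06373986 -1.10116815]
[ 0.0019 -0.0004  0.0227] [[-0.984, 0.179, 0.002], [0.179, 0.984, 0.0], [-0.002, 0.001, -1.0]] [ 0.162  0.429  1.68  -0.     1.03  -1.229]
pred nose side 232.20048388470673 141.83988658563115 window [231.6643485  152.29233388]
[[115 116 117 116 109  92  65  32  12  14  14  41  85 124 141 144 144 143
  144]
 [114 115 117 116 109  99  80  45  22  21  28  53  95 129 142 145 144 144
  143]
 [115 114 116 118 116 111  90  54  35  38  45  61  97 129 141 144 143 143
  143]
 [115 115 117 118 121 115  90  51  32  35  34  49  91 127 142 144 143 143
  143]
 [115 116 116 116 120 116  88  44  20  17  19  42  87 125 142 145 143 144
  144]
 [116 116 115 115 121 119  90  43  12  13  12  41  87 126 142 144 144 144
  143]
 [116 115 114 115 127 126  95  45  13  14  12  39  88 125 142 144 143 144
  144]
 [115 114 110 115 131 136 108  54  12   9  13  42  88 125 141 145 143 143
  144]
 [115 114 113 121 136 139 111  58  15  12  13  42  88 126 142 144 144 143
  144]
 [114 115 115 126 140 139 112  56  15  13  1
[... 1443 characters left out ...]
  54  54  56  61  70  83  99 121 141 142 128
   97]
 [ 96 101 112 111  95  86  85  89  90  90  90  89  92 107 129 143 144 137
  116]
 [134 136 139 137 125 107  94  93  93  94  95 102 119 134 142 144 145 144
  139]
 [142 145 144 145 143 138 134 133 133 133 134 135 140 144 145 144 145 144
  145]
 [145 145 145 145 145 144 145 145 145 145 144 145 145 145 144 144 144 144
  145]
 [144 144 144 144 144 144 145 145 144 145 145 144 144 145 144 145 145 144
  145]
 [145 144 144 144 145 144 145 144 144 144 144 145 144 144 145 145 144 144
  144]
 [145 144 145 144 144 144 144 144 145 144 144 144 144 145 145 144 144 144
  144]
 [145 144 145 145 145 144 145 145 145 145 145 145 145 145 144 144 144 144
  144]]
```

Emit:
{"name": "servo_tool", "arguments": {
  "moves": "0.002 0 0.008 0 0.01; 0.002 0 0.016 0 0.01; 0.002 0 0.021 0 0.01; 0.002 0 0.023 0 0.01; 0.002 0 0.023 0 0.01; 0.002 0 0.023 0 0.01; 0.002 0 0.023 0 0.01"
}}

```text
time: 10.78
position: [0.4955, 0.1947, 0.1806]
tool_rot: [0.089, 0.996, 0.0, 0.0]
ft_force: [-0.0, -0.3, -1.9]
grip_width: 0.0234
grip_force: 25.0
```

```bash
cat > chk2.py <<'E'
from h import *
o=get_obs();print(o["position"],o["time"],o["grip_width"],o["grip_force"],o["ft_force"],np.abs(o["joint_velocities"]).max())
print(delta([.4964,.1940,.180])[0])
ms=cams.camera_model("side");S=cams.camera("side");p=o["position"]
n=p-[0,0,.117]; u,v=proj(ms,n); print("pred nose side",u,v,"front rim",proj(ms,n-[0,.0075,0]))
g=cv2.cvtColor(S,cv2.COLOR_BGR2GRAY); print(g[140:160,223:242])
mw=cams.camera_model("wrist");W=cv2.cvtColor(cams.camera("wrist"),cv2.COLOR_BGR2GRAY)
w=np.array([.4964,.194,.054]);a=np.radians(-10.4);ex=np.array([np.cos(a),np.sin(a),0]);ey=np.array([-ex[1],ex[0],0])
for k,P in dict(nose=n,noserim=n-.0075*ex,nl=n-.0075*ey,nr=n+.0075*ey,win=w,bezfront=w-.017*ex,glassfront=w-.0115*ex,bezL=w-.017*ey,bezR=w+.017*ey).items(): print(k,proj(mw,P).round(1))
u,v=(int(x) for x in proj(mw,w-.012*ex)); print("col",u,"rows from",v-15,W[v-15:v+30,u].tolist())
r=int(proj(mw,w)[1]); print("row",r,"cols from",u-28,W[r,u-28:u+29].tolist())
r-=8; print("row",r,"cols from",u-28,W[r,u-28:u+29].tolist())
E
python3 chk2.py
```

```text
[0.49550205 0.1946766  0.18060921] 10.7833 0.023434801475773894 24.999961839057505 [-0.02875936 -0.31127273 -1.87450489] 0.005457345885131892
[-0.001  -0.0005  0.0006]
pred nose side 231.30922621163762 149.26286029364917 front rim [231.53388996 150.3843846 ]
[[109 106 119 139 141 112  57  13  14  13  41  88 126 142 144 144 144 144
  144]
 [106 103 115 134 136 110  57  15  13  14  41  88 126 143 145 143 144 144
  144]
 [100  95 102 115 124 107  57  15  15  13  41  89 125 142 144 143 144 144
  144]
 [ 98 107 126 136 136 111  57  14  10  13  42  88 127 143 144 145 144 144
  144]
 [102 118 139 146 141 113  58  13  11  12  42  88 126 142 144 145 144 144
  140]
 [106 129 143 146 141 111  57  15  11  12  41  89 126 143 146 144 143 140
  132]
 [112 133 144 146 141 112  58  13  10  15  42  89 126 142 145 144 140 132
  125]
 [103 124 139 145 141 112  57  14  10  13  41  88 126 143 145 142 127 112
  115]
 [ 85  99 123 142 141 112  57  13  10  13  41  89 126 143 146 141 120  91
   89]
 [ 77  94 123 142 142 115  66  26  12  17  49  95 129 143 146 141 120  87
   81]
 [ 82 107 133 145 143 124  90  
[... 1051 characters left out ...]
 122, 114, 80, 61, 59, 59, 59, 59, 57, 56, 56, 56, 55, 55, 56, 56, 56, 56, 56, 56, 59, 70, 78, 72, 58, 56, 56, 56, 55, 56, 55]
row 188 cols from 223 [237, 237, 237, 237, 237, 237, 237, 236, 235, 220, 183, 204, 204, 204, 204, 178, 106, 75, 73, 70, 62, 57, 57, 57, 57, 57, 56, 56, 56, 56, 56, 55, 57, 56, 56, 56, 56, 56, 56, 57, 71, 125, 185, 208, 209, 206, 198, 210, 234, 236, 236, 236, 236, 236, 236, 236, 236]
row 180 cols from 223 [236, 237, 236, 236, 236, 236, 236, 236, 236, 236, 231, 205, 173, 199, 206, 208, 208, 200, 173, 123, 80, 61, 60, 59, 59, 59, 59, 58, 59, 59, 59, 59, 59, 59, 59, 59, 60, 72, 131, 194, 214, 215, 214, 210, 197, 176, 199, 233, 236, 236, 236, 236, 236, 236, 236, 236, 236]
```

Nose and window agree within about 1 mm sideways. The gap estimates are 9.6–13.6 mm and the arm is still. Handing in.

```bash
python3 -c "
from rig import job
print(job.hand_in())"
```

```text
the job is handed in; nothing more can be done
None
```

I swung the cover fully open, then lifted the slim handpiece out and handed the job in with it held upright and still, about 1 mm off the window centre and roughly 10–13 mm above the glass; no pass/fail result came back.

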